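Unplug a stowed solar-panel jig and feel its gap with a taper blade

ROBOT

A 6-joint arm with a two-finger parallel gripper is mounted at the origin on the work surface. World frame = base frame: x ahead of the robot, y to its left, z up, the work surface at z = 0. Lengths are in m, angles in rad, forces in N, time in s.
With the tool pointing down it reaches from about 0.375 to 0.9 m from the base axis. Payload 3.1 kg.
Tool frame: the origin (TCP) lies between the finger pads; the fingertips stand 11 mm ahead of it and the grasp point (between the pads) lies 8 mm behind it; z points along the fingers, y is the line along which they close (so a half turn about z gives the same grasp; the last joint's range is limited). The gripper opens to 87 mm and grips with 3 to 60 N. Pads are 19 mm wide; open, the fingers measure 117 mm over their backs; the gripper's body (75 mm by 190 mm) begins 51 mm behind the grasp point.
Start: joints at [1.161, 0.527, 1.433, -0, 1.181, -0.178], TCP at [0.144, 0.608, 0.234] pointing down, gripper open.
Joint ranges: [-3.08, 3.08], [-0.75, 2.2], [0.22, 2.44], [-1.43, 4.57], [0, 2.65], [-2.85, 2.85]. Speed limits (rad/s): [2.79, 2.79, 3.14, 3.14, 3.14, 3.14].

INTERFACE

Orientations are given as a unit quaternion [x, y, z, w].
In Python, from rig import get_obs, camera, hand_in gives the robot as it stands.
- The arm moves only by the shell command python3 -m pendant 'ROWS' [FORCE]. ROWS is JSON, a list that holds one entry, the list of rows, each a list of 7 numbers: the shift along the tool's x, y, z in m, then the turn, a rotation vector about the tool's x, y, z in degrees, then the opening, from 0 (shut) to 1 (fully open). In form: [[[x, y, z, ax, ay, az, fingers], ...]]. A call has exactly 5 rows; each row shifts and turns the commanded pose from where the row before left it, along the tool's axes as they then stand; what a row does not reach is not made up. A row lasts 1/8 s, in which the tool goes at most 62.5 mm and 10.7 degrees, less where a joint would pass 70% of its speed; a pose out of reach is approached as far as the arm can. A call with a gripper value outside its range is refused whole. The fingers move at their own pace and stop on an object; FORCE is the grip in N (left out, the last holds). Time passes only in rows, so rows that do not move let the fingers close, or fill a call up. It gives the time, the measured TCP pose, the force, the opening and the grip force at its end, in the units of the state.
- get_obs(): the state, without advancing time (a new reading comes with each control period).
- camera(name): name is "side" or "top" or "wrist"; returns a dict with "img" (480x640x3 uint8, red, green, blue), "intrinsics" (3x3 intrinsics, pixels), "R" (3x3) and "t" (3): a world point X has camera coordinates R X + t; the wrist camera has in their place "T_tool_cam" (4x4, takes a point from camera to tool coordinates, whose origin is the TCP and whose axes are the flange's). Camera axes: x right, y down, z forward; pixel columns grow to the right and rows downward; lengths in m; the calibration is good to about 2 mm. A picture is of the moment at which its call begins: read the wrist's pose just before it. There is no depth.
- hand_in(): hands the job in; it is judged then, once.
The state is a dict: "time": time; "q": joint angles; "joint_velocities": joint speeds; "joint_torque": joint torques, N m; "position": TCP position; "tool_rot": TCP orientation; "ft_force": force on the tool from outside, world axes, zero at the start; "moment": the same for the moment, N m; "grip_width": finger opening in m; "grip_force": force on a finger pad.
Only numpy, scipy, OpenCV 4.12 (cv2) and the standard library are available. Lean on these libraries where they do the work, as an engineer would, in place of code of your own. Each camera call takes 0.05 s, during which the arm holds its last target. There are 200 camera calls.

TASK

Pull the plug out of the socket on the panel jig and put it in the white tray. Then take the steel taper blade by its handle, keep it level and square to the jig, and slide it into the middle of the mouth with the two metal lips, between the two panels, until it just drags snugly on both of them, without prying them apart. Finish while still holding the blade still at that depth: do not let go of it and do not pull it out, and leave the other things on the bench where they are.

Things in the scene. Friction and masses are not known exactly. Their poses are not given: they have to be found in the camera images.
- jig: Fixed panel jig: base plate 195 x 130 x 10 mm (x -60 to 135) with two level panels close above one another and, behind them at +x, a black socket block. Origin on the bench under the panels' middle, z up; x runs from the mouth (edge with lips, x = -55 mm) to the socket. The blade enters at the mouth along +x. Posts (radius 4 mm, top 62 mm) at x +-45, y +-42 mm.
- lower_panel: Lower panel, 110 x 100 x 3 mm, level; its upper face is 40 mm above the bench. Origin in the middle of that upper face, axes as the jig. It is sprung: it stays at its stop until pressed down with about 3 N, then gives about 1 mm for each further 4 N.
- upper_panel: Upper panel with dark solar cells, 110 x 100 x 4 mm, level. Origin in the middle of its underside, axes as the jig. The gap between the panels is set anew each time, 2.6 to 5.0 mm. Sprung: it stays at its stop until pushed up with about 3 N, then gives about 1 mm for each further 4 N.
- lower_lip (a point): Middle of the mouth edge of the lower panel's upper face (where the parallel gap begins). In front of it a 40 mm wide metal lip slopes down and outwards for 9 mm as a lead-in.
- upper_lip (a point): Middle of the mouth edge of the upper panel's underside, straight above lower_lip by the gap. In front of it a 40 mm wide metal lip slopes up and outwards for 9 mm as a lead-in; its top reaches at most 53 mm above the bench.
- socket (a point): Centre of the socket's mouth, on top of the black socket block (44 x 44 mm, its top 44 mm above the bench); the plug's shank goes straight down from here. Axes as the jig.
- plug: Plug in the socket: brass shank 12 x 12 x 28 mm under a grey grip head 30 (x) x 18 (y) x 30 mm. Origin at the shank's foot, z up; the head spans z = 28 to 58 mm, at first 44 to 74 mm above the bench. About 50 g. A sprung ball catch holds it by a groove; a straight upward pull of roughly 4 to 10 N frees it within a few mm, and it is fully out after 28 mm.
- tray: Fixed white open tray, outside 120 (x) x 100 (y) x 22 mm high, walls and floor 3 to 5 mm. Origin under its centre. The plug may lie in it in any attitude.
- gauge: Taper blade on the bench, about 90 g. Black upright handle 24 (x) x 20 (y) x 45 mm, origin under its centre, z up. From its +x face a level steel blade 14 wide, 70 long points along +x, mid-plane 6 mm above the origin: a slim wedge 1.5 mm thick at the tip, 7.5 at the handle. It meets both panels 13 to 41 mm inside the mouth; grip across y; drag is about 3 to 4 N at first, growing with depth.
- gauge_tip (a point): Middle of the blade's tip, 82 mm along +x and 6 mm up from the gauge's origin.
- multimeter: Bystander: grey multimeter, 140 x 75 x 40 mm, lying flat. Origin under its centre.
- screwdriver: Bystander: screwdriver lying on the bench.
- carton: Bystander: small open cardboard box, 100 x 80 x 60 mm. Origin under its centre.
- tape_roll: Bystander: roll of paper tape lying flat, 70 mm across, 19 mm high. Origin under its centre.

How it is judged:
On the way, in this order (a step that is already met when the one before it is completed fails the run):
1. the plug is out of the socket and lies released in the tray (x of plug in the frame of tray between -0.058 and 0.058 m and y of plug in the frame of tray between -0.048 and 0.048 m and height (world z) of plug below 0.04 m and contact force between plug and the fingers below 0.05 N and linear speed of plug below 0.03 m/s), for 0.2 s.
2. the held blade is between the panels and drags on both (contact force between gauge and upper_panel above 0.4 N and contact force between gauge and lower_panel above 0.4 N and distance of each of upper_lip, lower_lip from where it was at the start of the episode below 0.0011 m and x of gauge_tip in the frame of jig above -0.048 m and y of gauge_tip in the frame of jig between -0.025 and 0.025 m and angle between the x axis of gauge and the x axis of jig, either way round below 0.2 rad and angle between gauge's own z axis and vertical below 0.12 rad and contact force between gauge and the fingers above 2 N and height (world z) of gauge above 0.02 m and linear speed of gauge below 0.01 m/s), for 0.3 s.
At the end, for the whole second after the job is handed in: Plug released, at rest in the tray. Fingers hold the gauge (over 2 N) still, over 20 mm up, level to 0.12 rad, square to the jig to 0.2 rad, tip at least 7 mm inside the mouth and within 25 mm of its middle, pressing each panel with over 0.4 N, neither lip displaced over 1.1 mm (all of step 1 and all of step 2); the arm keeps its last pose, push and grip.
It fails at once if the panels are pried apart (a lip displaced by more than 2 mm) (distance of any of upper_lip, lower_lip from where it was at the start of the episode above 0.002 m).
It fails at once if a bystander is shifted by more than 30 mm (distance of any of multimeter, screwdriver, carton, tape_roll from where it was at the start of the episode above 0.03 m).
It also fails if it takes over 72 s, if anything falls off the work surface, if the arm or the gripper's body presses on something with over 40 N, if the wrist force passes 120 N, or if a joint passes its speed limit or range.

## Working session

There is one attempt and no reset: what is moved stays moved. The work goes in short steps, Python scripts to look and compute and a shell command to move; the robot and the scene stay as the last step left them, time stands still between calls to the robot, and variables do not carry over. Pictures are saved under pics/ and viewed, at most 10 in all, crops included, and the job is handed in when it is done.

```bash
mkdir -p pics; ls
python3 - <<'E'
from rig import get_obs,camera
import cv2,json
o=get_obs(); print({k:o[k] for k in('time','position','tool_rot','grip_width','ft_force')})
for n in('top','side'):
    c=camera(n); cv2.imwrite(f'pics/{n}0.png',c['img'][:,:,::-1]); print(n,c['intrinsics'],c['R'],c['t'])
E
```

```text
pics
{'time': 0.0, 'position': array([0.14326817, 0.60761863, 0.23257924]), 'tool_rot': array([ 1.15645740e-01,  9.93289943e-01, -1.02715879e-03, -3.11785370e-04]), 'grip_width': 0.08697269600613065, 'ft_force': array([ 0.53628996, -0.42866746, -0.42147859])}
top [[453.40682974   0.         322.32246124]
 [  0.         453.40682974 239.43852305]
 [  0.           0.           1.        ]] [[ 0.01762259 -0.99983544 -0.00430578]
 [-0.99373278 -0.01703926 -0.11047541]
 [ 0.11038386  0.00622566 -0.99386953]] [0.03289728 0.58051335 0.97865529]
side [[447.24360138   0.         320.80020322]
 [  0.         447.24360138 241.50098947]
 [  0.           0.           1.        ]] [[-0.86627955 -0.49922398 -0.01830756]
 [-0.34707667  0.62781487 -0.69669669]
 [ 0.35930145 -0.59717997 -0.71713218]] [0.51500032 0.22213213 0.6901023 ]
```

View pics/top0.png

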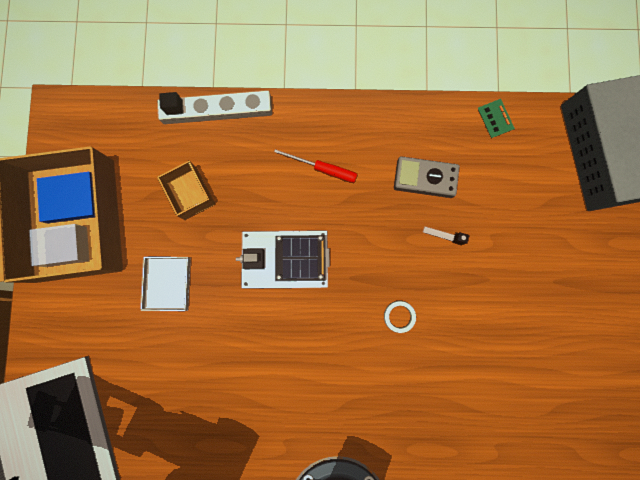

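View pics/side0.png

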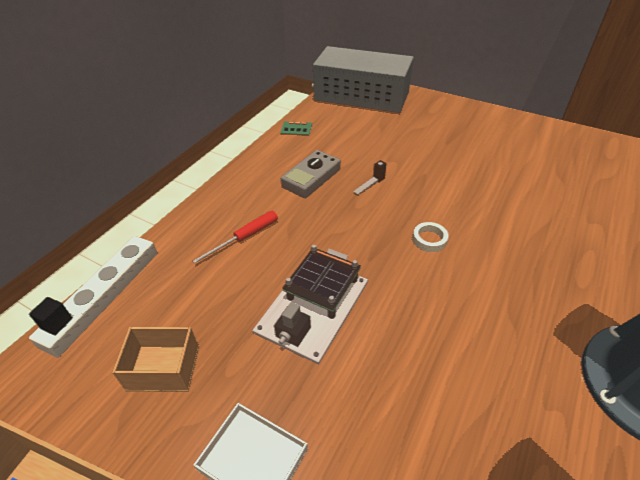

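The top view shows the jig base at about (242–328, 231–288), with the plug at (253,258) and the mouth at the right edge near (330,258). The tray is at (166,284). The gauge handle is at (461,238) with its tip at (424,230). The side view agrees.

```bash
cat > h.py <<'E'
import numpy as np,cv2
from scipy.spatial.transform import Rotation as Ro
from rig import get_obs,camera
def cam(n):
    o=get_obs(); c=camera(n)
    if n=='wrist':
        T=np.eye(4);T[:3,:3]=Ro.from_quat(o['tool_rot']).as_matrix();T[:3,3]=o['position']
        W=T@np.array(c['T_tool_cam']); c['R']=W[:3,:3].T; c['t']=-c['R']@W[:3,3]
    c['R']=np.array(c['R']);c['t']=np.array(c['t']);return c
def ray(c,uv,z):
    d=c['R'].T@np.linalg.inv(c['intrinsics'])@np.array([uv[0],uv[1],1.]);o=-c['R'].T@c['t']
    return o+d*(z-o[2])/d[2]
def proj(c,X):
    p=c['intrinsics']@(c['R']@np.array(X)+c['t']);return p[:2]/p[2]
def blobs(c,mask,roi,amin=30):
    x0,y0,x1,y1=roi;m=np.zeros(mask.shape,np.uint8);m[y0:y1,x0:x1]=mask[y0:y1,x0:x1]
    cs,_=cv2.findContours(m,cv2.RETR_EXTERNAL,cv2.CHAIN_APPROX_NONE)
    return sorted([k for k in cs if cv2.contourArea(k)>amin],key=cv2.contourArea,reverse=True)
E
python3 - <<'E'
from h import *
np.set_printoptions(precision=4,suppress=True)
c=cam('top');im=c['img'];hsv=cv2.cvtColor(im,cv2.COLOR_RGB2HSV)
light=((hsv[...,1]<70)&(hsv[...,2]>120)).astype(np.uint8)*255
dark=((hsv[...,2]<70)).astype(np.uint8)*255
for nm,m,roi,z in[('jig',light,(225,220,345,300),.01),('tray',light,(130,245,205,320),.022),('blade',light,(415,220,480,255),.006),('handle',dark,(440,225,480,255),.045),('plughead',None,None,0)]:
    if m is None: continue
    for k in blobs(c,m,roi)[:2]:
        hull=cv2.convexHull(k);P=np.array([ray(c,p[0]+0.0,z)[:2] for p in hull],np.float32)
        r=cv2.minAreaRect(P*1000);print(nm,cv2.contourArea(k),np.array(r[0])/1000,r[1],r[2])
big=[cv2.resize(im[220:300,225:345],None,fx=5,fy=5,interpolation=cv2.INTER_CUBIC),cv2.resize(im[215:260,410:480],None,fx=5,fy=5,interpolation=cv2.INTER_CUBIC)]
H=np.zeros((400+225,600,3),np.uint8);H[:400]=big[0];H[400:,:350]=big[1]
cv2.imwrite('pics/crop1.png',H[:600,:,::-1])
E
```

```text
jig 4274.0 [0.5366 0.1339] (127.27145385742188, 208.8981170654297) 1.0082308053970337
jig 78.5 [0.5383 0.2066] (15.921136856079102, 27.511642456054688) 0.9941436648368835
tray 2306.5 [0.4764 0.3949] (117.75704956054688, 100.6885757446289) 0.9919894337654114
blade 146.5 [ 0.6012 -0.2222] (70.4881362915039, 13.387544631958008) 74.76539611816406
handle 123.5 [ 0.5861 -0.2607] (30.02654457092285, 24.87955093383789) 76.70427703857422
```

View pics/crop1.png

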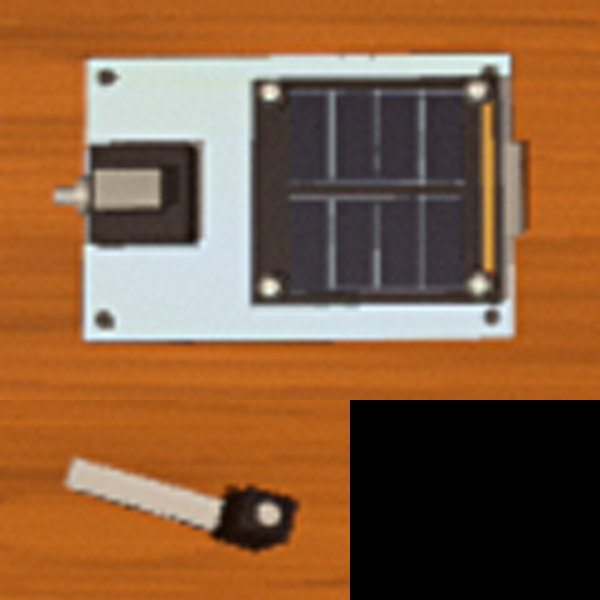

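The crop shows four post tops as white dots at crop (270,92), (477,90), (270,288) and (480,286). The plug's head top is at about (127,188). The blade runs from (70,472) to the handle at about (258,517).

```bash
cat >> h.py <<'E'
def plan(x,y,z,yaw):  # tool-down, tool-y axis at angle yaw (deg, mod 180); prints shift in tool axes + turn
    o=get_obs();R=Ro.from_quat(o['tool_rot']).as_matrix();d=R.T@(np.array([x,y,z])-o['position'])
    cur=np.degrees(np.arctan2(R[1,1],R[0,1]));w=(yaw-cur+90)%180-90
    print('t',round(o['time'],2),'pos',o['position'].round(4),'shift mm',(d*1000).round(1),'turn about tool z',round(-w,2),'(alt %.1f)'%(-w+180*np.sign(w)),'tilt z',R[:,2].round(3),'q',o['q'].round(2),'F',o['ft_force'].round(2),'w',round(o['grip_width'],4),round(o['grip_force'],1))
E
python3 - <<'E'
from h import *
np.set_printoptions(precision=4,suppress=True)
c=cam('top')
u=lambda x,y:((x+.5)/5-.5+225,(y+.5)/5-.5+220)
P=[ray(c,u(*p),.062)[:2] for p in[(270,92),(477,90),(270,288),(480,286)]]
m=np.mean(P,0);ax=P[0]-P[1]+P[2]-P[3];print('jig',m,np.degrees(np.arctan2(ax[1],ax[0])),np.linalg.norm(ax)/2,np.array(P))
for p in[(95,170),(160,170),(95,207),(160,207)]:print('plugtop',ray(c,u(*p),.074)[:2])
print('lip end',ray(c,u(525,190),.047)[:2])
plan(0.545,0.19,.25,1)
E
```

```text
jig [0.537  0.0914] 91.5426574075702 0.08986019239806024 [[0.5781 0.1375]
 [0.5805 0.0479]
 [0.4935 0.1351]
 [0.4959 0.0451]]
plugtop [0.542  0.2099]
plugtop [0.5425 0.1822]
plugtop [0.5262 0.2093]
plugtop [0.5267 0.1817]
lip end [0.5385 0.0263]
t 0.2 pos [0.1434 0.6079 0.2329] shift mm [-486.9 -314.5  -16.8] turn about tool z 75.72 (alt -104.3) tilt z [-0.001 -0.001 -1.   ] q [ 1.16  0.53  1.43  0.    1.18 -0.18] F [0.19 0.08 0.12] w 0.0873 0.0
```

```bash
python3 -m pendant '[[[-0.049,-0.031,0,0,0,0,1],[-0.049,-0.031,0,0,0,0,1],[-0.049,-0.031,0,0,0,0,1],[-0.049,-0.031,0,0,0,0,1],[-0.049,-0.031,0,0,0,0,1]]]'
python3 -m pendant '[[[-0.049,-0.031,0,0,0,0,1],[-0.049,-0.031,0,0,0,0,1],[-0.049,-0.031,0,0,0,0,1],[-0.049,-0.031,0,0,0,0,1],[-0.049,-0.031,0,0,0,0,1]]]'
python3 -m pendant '[[[0,0,0,0,0,10,1],[0,0,0,0,0,10,1],[0,0,0,0,0,10,1],[0,0,0,0,0,10,1],[0,0,0,0,0,10,1]]]'
python3 -m pendant '[[[0,0,0,0,0,10,1],[0,0,0,0,0,10,1],[0,0,0,0,0,5.3,1],[0,0,0,0,0,0,1],[0,0,0,0,0,0,1]]]'
python3 - <<'E'
from h import *
plan(0.5345,.196,.2,1.3)
c=cam('wrist');cv2.imwrite('pics/w1.png',c['img'][:,:,::-1])
print(proj(c,[.5345,.196,.074]))
E
```

```text
time: 0.82
position: [0.3475, 0.3998, 0.2336]
tool_rot: [0.116, 0.993, 0.0, 0.0]
ft_force: [1.3, 0.6, 0.6]
grip_width: 0.0864
grip_force: 0.0
time: 1.45
position: [0.5503, 0.1925, 0.2335]
tool_rot: [0.116, 0.993, 0.0, -0.0]
ft_force: [0.7, 0.8, 0.9]
grip_width: 0.0868
grip_force: 0.0
time: 2.08
position: [0.5491, 0.1939, 0.2333]
tool_rot: [0.527, 0.85, -0.0, -0.0]
ft_force: [-0.5, -0.6, 0.2]
grip_width: 0.0872
grip_force: 0.0
time: 2.7
position: [0.5491, 0.194, 0.2334]
tool_rot: [0.698, 0.716, -0.0, -0.0]
ft_force: [0.1, -0.8, -0.0]
grip_width: 0.0869
grip_force: 0.0
t 2.7 pos [0.5491 0.194  0.2334] shift mm [  2.4 -14.6  33.4] turn about tool z 0.19 (alt -179.8) tilt z [-0. -0. -1.] q [ 0.15  0.47  1.54 -0.    1.13  0.12] F [ 0.13 -0.77 -0.02] w 0.0869 0.0
[303.71014826 223.27006346]
```

View pics/w1.png

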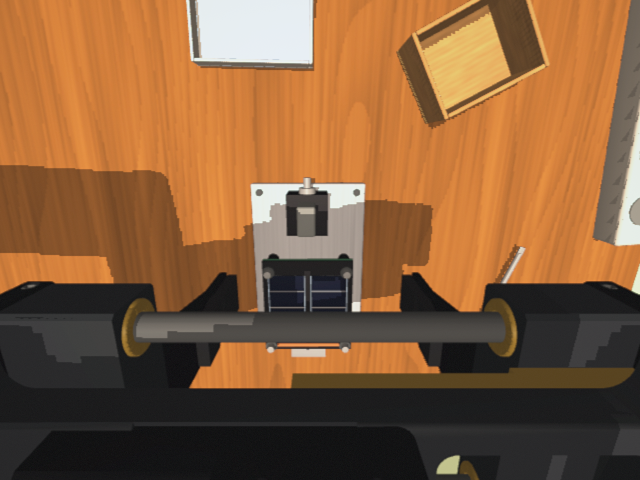

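The wrist view shows the plug head at about (306,220) on the black block, with the tray above it at about (252,30).

Run:
```python
from h import *
im=cv2.imread('pics/w1.png')[170:310,240:380];cv2.imwrite('pics/w1c.png',cv2.resize(im,None,fx=4,fy=4,interpolation=cv2.INTER_CUBIC))
```

```text
(no output)
```

View pics/w1c.png

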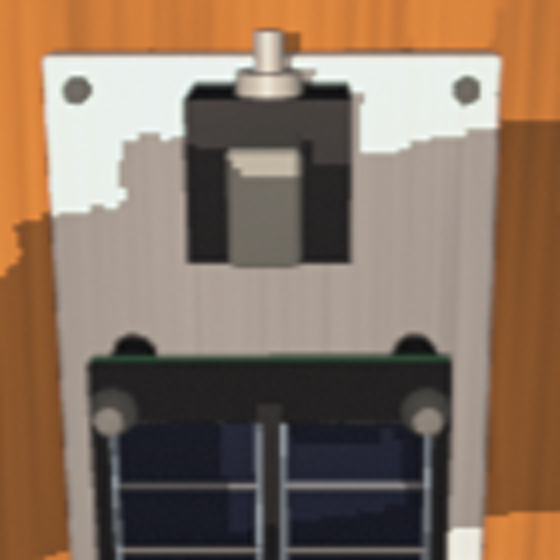

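Run:
```python
from h import *
c=cam('wrist');u=lambda x,y:((x+.5)/4-.5+240,(y+.5)/4-.5+170)
print('campos',(-c['R'].T@c['t']).round(3))
for p in[(228,148),(302,148),(228,265),(302,265)]:print('head',ray(c,u(*p),.074)[:2].round(4))
for p in[(77,90),(467,90)]:print('base screws',ray(c,u(*p),.01)[:2].round(4))
for p in[(108,420),(428,420)]:print('posts',ray(c,u(*p),.062)[:2].round(4))
for p in[(186,263),(351,263)]:print('block foot/top',ray(c,u(*p),.044)[:2].round(4))
```

```text
campos [0.547 0.271 0.385]
head [0.5276 0.2121]
head [0.5452 0.2125]
head [0.5278 0.1832]
head [0.5459 0.1836]
base screws [0.4806 0.2155]
base screws [0.5912 0.2184]
posts [0.4959 0.1367]
posts [0.5799 0.1389]
block foot/top [0.5147 0.175 ]
block foot/top [0.5588 0.1761]
```

```bash
python3 -m pendant '[[[0.0034,-0.0135,0.03,0,0,0,1],[0,0,0.03,0,0,0,1],[0,0,0.03,0,0,0,1],[0,0,0.03,0,0,0,1],[0,0,0,0,0,0,1]]]' 25
python3 -m pendant '[[[0,0,0.02,0,0,0,1],[0,0,0.02,0,0,0,1],[0,0,0.015,0,0,0,1],[0,0,0,0,0,0,1],[0,0,0,0,0,0,1]]]' 25
python3 - <<'E'
from h import *
plan(0.5357,.197,.059,1.5)
E
```

```text
time: 3.42
position: [0.5339, 0.1967, 0.1115]
tool_rot: [0.698, 0.716, -0.002, -0.002]
ft_force: [-0.2, -0.1, 0.0]
grip_width: 0.0868
grip_force: 0.0
time: 4.05
position: [0.5363, 0.1972, 0.0593]
tool_rot: [0.698, 0.716, 0.001, 0.0]
ft_force: [-0.1, 0.6, 0.3]
grip_width: 0.0868
grip_force: 0.0
t 4.05 pos [0.5363 0.1972 0.0593] shift mm [-0.2 -0.6  0.3] turn about tool z -0.07 (alt 179.9) tilt z [ 0.001  0.    -1.   ] q [ 0.16  0.71  1.7  -0.    0.73  0.13] F [-0.05  0.59  0.32] w 0.0868 0.0
```

```bash
python3 -m pendant '[[[0,0,0,0,0,0,0.1],[0,0,0,0,0,0,0.1],[0,0,0,0,0,0,0.1],[0,0,0,0,0,0,0.1],[0,0,0,0,0,0,0.1]]]' 25
python3 -m pendant '[[[0,0,0,0,0,0,0.1],[0,0,0,0,0,0,0.1],[0,0,0,0,0,0,0.1],[0,0,0,0,0,0,0.1],[0,0,0,0,0,0,0.1]]]' 25
```

```text
time: 4.68
position: [0.5356, 0.1971, 0.0585]
tool_rot: [0.698, 0.716, -0.0, -0.0]
ft_force: [0.1, 0.1, 0.2]
grip_width: 0.0449
grip_force: 0.0
time: 5.3
position: [0.5357, 0.1971, 0.0585]
tool_rot: [0.698, 0.716, 0.0, 0.0]
ft_force: [-0.1, 0.4, -0.6]
grip_width: 0.018
grip_force: 25.0
```

```bash
python3 -m pendant '[[[0,0,-0.003,0,0,0,0.1],[0,0,-0.004,0,0,0,0.1],[0,0,-0.006,0,0,0,0.1],[0,0,-0.01,0,0,0,0.1],[0,0,-0.015,0,0,0,0.1]]]' 25
python3 -m pendant '[[[0,0,-0.015,0,0,0,0.1],[0,0,-0.015,0,0,0,0.1],[0,0,0,0,0,0,0.1],[0,0,0,0,0,0,0.1],[0,0,0,0,0,0,0.1]]]' 25
python3 - <<'E'
from h import *
plan(0.4764,.3949,.1,1.5)
E
```

```text
time: 5.92
position: [0.5354, 0.1974, 0.0975]
tool_rot: [0.698, 0.716, -0.0, -0.0]
ft_force: [0.3, -0.8, -0.6]
grip_width: 0.0178
grip_force: 25.0
time: 6.55
position: [0.5351, 0.197, 0.1259]
tool_rot: [0.698, 0.716, -0.001, -0.0]
ft_force: [-0.6, -0.5, -0.6]
grip_width: 0.0178
grip_force: 25.0
t 6.55 pos [0.5351 0.197  0.1259] shift mm [199.3 -53.8  26. ] turn about tool z -0.08 (alt 179.9) tilt z [-0.001 -0.    -1.   ] q [ 0.16  0.6   1.67 -0.    0.88  0.13] F [-0.6  -0.45 -0.59] w 0.0178 25.0
```

```bash
python3 -m pendant '[[[0.04,-0.0108,0,0,0,0,0.1],[0.04,-0.0108,0,0,0,0,0.1],[0.04,-0.0108,0,0,0,0,0.1],[0.04,-0.0108,0,0,0,0,0.1],[0.04,-0.0108,0,0,0,0,0.1]]]' 25
python3 -m pendant '[[[0,0,0.02,0,0,0,0.1],[0,0,0.02,0,0,0,0.1],[0,0,0.02,0,0,0,0.1],[0,0,0.015,0,0,0,0.1],[0,0,0,0,0,0,0.1]]]' 25
python3 - <<'E'
from h import *
plan(0.4764,.3949,.049,1.5)
c=cam('side');cv2.imwrite('pics/s2.png',c['img'][200:480,100:500,::-1])
E
```

```text
time: 7.18
position: [0.4759, 0.3967, 0.1257]
tool_rot: [0.698, 0.716, -0.001, -0.0]
ft_force: [-0.2, 0.1, 0.3]
grip_width: 0.018
grip_force: 25.0
time: 7.8
position: [0.4757, 0.395, 0.0499]
tool_rot: [0.698, 0.716, -0.002, -0.001]
ft_force: [0.2, -0.7, -0.6]
grip_width: 0.0183
grip_force: 25.0
t 7.8 pos [0.4757 0.395  0.0499] shift mm [-0.1  0.7  0.9] turn about tool z -0.09 (alt 179.9) tilt z [-0.003 -0.002 -1.   ] q [0.51 0.76 1.57 0.   0.81 0.49] F [ 0.2  -0.71 -0.62] w 0.0183 25.0
```

View pics/s2.png

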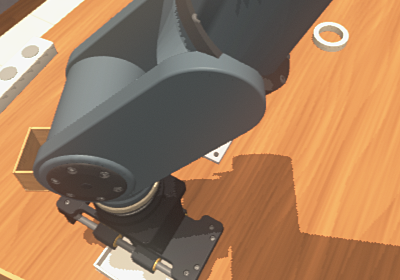

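The side view shows the gripper over the tray, so I'll release the plug here.

```bash
python3 -m pendant '[[[0,0,0,0,0,0,0.5],[0,0,0,0,0,0,0.5],[0,0,0,0,0,0,0.5],[0,0,0,0,0,0,0.6],[0,0,-0.01,0,0,0,0.6]]]' 25
python3 -m pendant '[[[0,0,-0.03,0,0,0,1],[0,0,-0.04,0,0,0,1],[0,0,-0.04,0,0,0,1],[0,0,-0.04,0,0,0,1],[0,0,0,0,0,0,1]]]' 25
python3 - <<'E'
from h import *
plan(0.586,-.25,.2,-15)
c=cam('wrist');t=cam('top')
# is plug in the tray? dark-ish blob inside tray in the wrist view
cv2.imwrite('pics/w3.png',c['img'][:,:,::-1])
print(proj(c,[.476,.395,.01]))
E
```

```text
time: 8.48
position: [0.4761, 0.3953, 0.0613]
tool_rot: [0.698, 0.716, -0.001, -0.0]
ft_force: [0.3, 0.1, -0.4]
grip_width: 0.0506
grip_force: 0.0
time: 9.1
position: [0.4789, 0.397, 0.2163]
tool_rot: [0.698, 0.716, 0.005, 0.001]
ft_force: [0.5, -0.1, -0.5]
grip_width: 0.0856
grip_force: 0.0
t 9.1 pos [0.4789 0.397  0.2163] shift mm [-649.6   90.9   14.1] turn about tool z 16.43 (alt -163.6) tilt z [ 0.008  0.005 -1.   ] q [0.51 0.54 1.47 0.   1.13 0.49] F [ 0.46 -0.14 -0.52] w 0.0856 0.0
[314.5645159 218.0428697]
```

View pics/w3.png

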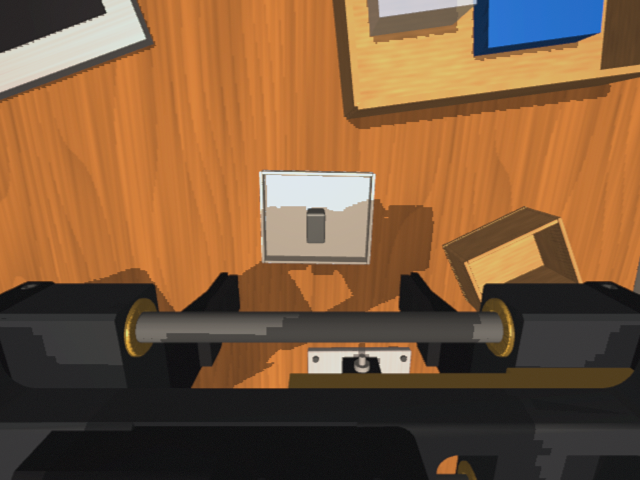

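The plug is upright and released inside the tray at (316,225). Next is the gauge.

```bash
python3 -m pendant '[[[-0.054,0.0076,0,0,0,0,1],[-0.054,0.0076,0,0,0,0,1],[-0.054,0.0076,0,0,0,0,1],[-0.054,0.0076,0,0,0,0,1],[-0.054,0.0076,0,0,0,0,1]]]' 25
python3 -m pendant '[[[-0.054,0.0076,0,0,0,0,1],[-0.054,0.0076,0,0,0,0,1],[-0.054,0.0076,0,0,0,0,1],[-0.054,0.0076,0,0,0,0,1],[-0.054,0.0076,0,0,0,0,1]]]' 25
python3 -m pendant '[[[-0.054,0.0076,0,0,0,0,1],[-0.054,0.0076,0,0,0,0,1],[0,0,0,0,0,8.2,1],[0,0,0,0,0,8.2,1],[0,0,0,0,0,0,1]]]' 25
python3 - <<'E'
from h import *
plan(0.586,-.26,.2,-15)
c=cam('wrist');cv2.imwrite('pics/w4.png',c['img'][:,:,::-1])
print(proj(c,[.586,-.26,.045]))
E
```

```text
time: 9.82
position: [0.5203, 0.125, 0.21]
tool_rot: [0.698, 0.716, -0.001, -0.001]
ft_force: [0.3, -0.1, 0.6]
grip_width: 0.0869
grip_force: 0.0
time: 10.45
position: [0.565, -0.1436, 0.2098]
tool_rot: [0.698, 0.716, -0.001, -0.002]
ft_force: [0.4, -0.2, 0.1]
grip_width: 0.0869
grip_force: 0.0
time: 11.08
position: [0.5829, -0.2495, 0.2097]
tool_rot: [0.793, 0.609, -0.001, -0.002]
ft_force: [-0.3, 0.4, 0.0]
grip_width: 0.0873
grip_force: 0.0
t 11.07 pos [ 0.5829 -0.2495  0.2097] shift mm [-9.3  5.8  9.6] turn about tool z 0.09 (alt -179.9) tilt z [-0.003  0.002 -1.   ] q [-0.58  0.57  1.43 -0.    1.15 -0.32] F [-0.26  0.41  0.05] w 0.0873 0.0
[325.31858594 233.74019637]
```

View pics/w4.png

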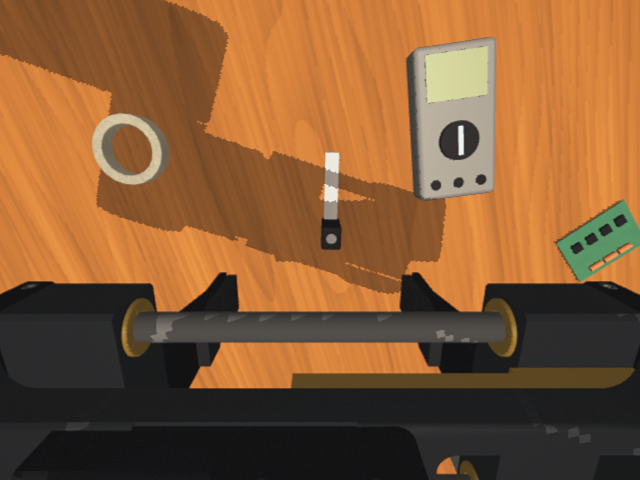

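The handle top is at (331,239) and the blade runs up to (332,153), nearly aligned with the tool. The multimeter clears the fingers.

Run:
```python
from h import *
np.set_printoptions(precision=4,suppress=True)
c=cam('wrist');hsv=cv2.cvtColor(c['img'],cv2.COLOR_RGB2HSV)
m=((hsv[...,1]<75)&(hsv[...,2]>100)).astype(np.uint8)*255
L=[];Rr=[]
for v in range(156,216,3):
    xs=np.where(m[v,310:350])[0]+310
    if len(xs)>5:L.append(ray(c,(xs.min()-.5,v),.008)[:2]);Rr.append(ray(c,(xs.max()+.5,v),.008)[:2])
M=(np.array(L)+np.array(Rr))/2
vx,vy,x0,y0=cv2.fitLine((M*1000).astype(np.float32),cv2.DIST_L2,0,.01,.01).ravel()
print('n',len(M),'yaw',np.degrees(np.arctan2(vy,vx)),'w',np.linalg.norm(np.array(Rr)-L,axis=1).mean())
t=ray(c,(332,152.5),.007)[:2];print('tip',t)
dot=blobs(c,((hsv[...,1]<75)&(hsv[...,2]>75)).astype(np.uint8)*255,(320,230,343,249),5)
for k in dot:
    q=k.reshape(-1,2).mean(0);print('dot',q,ray(c,q,.045)[:2])
d=np.array([vx,vy]);d*=np.sign(d[1])
s=(t-[x0/1000,y0/1000])@d; print('handle from tip',np.array([x0,y0])/1000+d*(s-.082))
```

```text
n 20 yaw 73.94507 w 0.014453750683042079
tip [ 0.6129 -0.1874]
dot [330.5714 238.5   ] [ 0.5902 -0.2662]
handle from tip [ 0.59   -0.2661]
```

Run:
```python
from h import *
plan(0.590,-.2657,.022,-15.8)
```

```text
t 11.18 pos [ 0.5833 -0.2494  0.2104] shift mm [-14.2  11.1 188.3] turn about tool z 0.96 (alt -179.0) tilt z [-0.002  0.001 -1.   ] q [-0.58  0.57  1.43 -0.    1.15 -0.32] F [1.08 0.06 0.36] w 0.0871 0.0
```

```bash
python3 -m pendant '[[[-0.0142,0.0111,0.03,0,0,0.9,1],[0,0,0.035,0,0,0,1],[0,0,0.035,0,0,0,1],[0,0,0.02,0,0,0,1],[0,0,0,0,0,0,1]]]' 40
python3 -m pendant '[[[0,0,0.02,0,0,0,1],[0,0,0.02,0,0,0,1],[0,0,0.018,0,0,0,1],[0,0,0.009,0,0,0,1],[0,0,0,0,0,0,1]]]' 40
python3 - <<'E'
from h import *
plan(0.590,-.2657,.022,-15.8)
E
```

```text
time: 11.8
position: [0.5896, -0.2652, 0.0894]
tool_rot: [0.797, 0.603, -0.001, -0.002]
ft_force: [-0.8, -1.0, -0.5]
grip_width: 0.0873
grip_force: 0.0
time: 12.42
position: [0.5905, -0.2662, 0.0235]
tool_rot: [0.798, 0.603, -0.0, -0.001]
ft_force: [0.1, 0.3, -0.4]
grip_width: 0.0873
grip_force: 0.0
t 12.43 pos [ 0.5905 -0.2662  0.0235] shift mm [ 0.3 -0.6  1.5] turn about tool z -0.08 (alt 179.9) tilt z [-0.002  0.001 -1.   ] q [-0.6   0.83  1.5   0.    0.81 -0.32] F [ 0.13  0.33 -0.42] w 0.0873 0.0
```

```bash
python3 -m pendant '[[[0,0,0,0,0,0,0.1],[0,0,0,0,0,0,0.1],[0,0,0,0,0,0,0.1],[0,0,0,0,0,0,0.1],[0,0,0,0,0,0,0.1]]]' 40
python3 -m pendant '[[[0,0,0,0,0,0,0.1],[0,0,0,0,0,0,0.1],[0,0,0,0,0,0,0.1],[0,0,0,0,0,0,0.1],[0,0,0,0,0,0,0.1]]]' 40
python3 - <<'E'
from h import *
plan(0.590,-.2657,.022,-15.8)
E
```

```text
time: 13.05
position: [0.591, -0.2665, 0.0247]
tool_rot: [0.798, 0.603, 0.0, 0.0]
ft_force: [-0.0, 0.1, 0.7]
grip_width: 0.0447
grip_force: 0.0
time: 13.68
position: [0.5909, -0.2664, 0.0245]
tool_rot: [0.798, 0.603, -0.0, -0.0]
ft_force: [-0.1, 0.4, -0.1]
grip_width: 0.0199
grip_force: 40.0
t 13.68 pos [ 0.5909 -0.2664  0.0245] shift mm [ 0.4 -1.   2.5] turn about tool z -0.08 (alt 179.9) tilt z [-0.  0. -1.] q [-0.6   0.83  1.5  -0.    0.81 -0.32] F [-0.12  0.44 -0.11] w 0.0199 40.0
```

```bash
python3 -m pendant '[[[0,0,-0.01,0,0,0,0.1],[0,0,-0.02,0,0,0,0.1],[0,0,-0.03,0,0,-5.8,0.1],[0,0,-0.03,0,0,-5.8,0.1],[0,0,0,0,0,-5.7,0.1]]]' 40
python3 -m pendant '[[[0,0,0,0,0,0,0.1],[0.04,-0.0102,0,0,0,0,0.1],[0.04,-0.0102,0,0,0,0,0.1],[0.04,-0.0102,0,0,0,0,0.1],[0,0,0,0,0,0,0.1]]]' 40
python3 - <<'E'
from h import *
plan(0.5418,-.065,.0605,1.5)
E
```

```text
time: 14.3
position: [0.5933, -0.2679, 0.1195]
tool_rot: [0.697, 0.717, 0.001, 0.004]
ft_force: [0.3, 0.3, -1.4]
grip_width: 0.0198
grip_force: 40.0
time: 14.92
position: [0.5553, -0.1438, 0.1145]
tool_rot: [0.698, 0.716, -0.0, -0.002]
ft_force: [-0.8, -1.1, -1.1]
grip_width: 0.02
grip_force: 40.0
t 14.93 pos [ 0.5553 -0.1438  0.1145] shift mm [ 79.  -11.2  54.2] turn about tool z 0.01 (alt -180.0) tilt z [-0.004  0.002 -1.   ] q [-0.45  0.62  1.66  0.    0.86 -0.48] F [-0.79 -1.14 -1.12] w 0.02 40.0
```

```bash
python3 -m pendant '[[[0.025,-0.004,0,0,0,0,0.1],[0.025,-0.004,0,0,0,0,0.1],[0.023,-0.003,0,0,0,0,0.1],[0,0,0.025,0,0,0,0.1],[0,0,0.025,0,0,0,0.1]]]' 40
python3 -m pendant '[[[0,0,0,0,0,0,0.1],[0,0,0,0,0,0,0.1],[0,0,0,0,0,0,0.1],[0,0,0,0,0,0,0.1],[0,0,0,0,0,0,0.1]]]' 40
python3 - <<'E'
from h import *
plan(0.5418,-.065,.0605,1.5)
c=cam('wrist')
a=c['img'][60:300,180:440,::-1]
s=cam('side'); p=proj(s,[.54,.02,.04]).astype(int);print('side',p)
b=s['img'][p[1]-60:p[1]+60,p[0]-70:p[0]+70,::-1]
A=cv2.resize(a,None,fx=1.5,fy=1.5,interpolation=cv2.INTER_CUBIC);B=cv2.resize(b,None,fx=2.8,fy=2.8,interpolation=cv2.INTER_CUBIC)
H=np.zeros((380,800,3),np.uint8);H[:A.shape[0],:A.shape[1]]=A;H[:B.shape[0],400:400+B.shape[1]]=B
cv2.imwrite('pics/pre.png',H)
cv2.imwrite('w5.png',c['img'][:,:,::-1]);cv2.imwrite('s5.png',s['img'][:,:,::-1])
E
```

```text
time: 15.55
position: [0.5453, -0.0738, 0.0645]
tool_rot: [0.698, 0.716, 0.0, 0.001]
ft_force: [-0.3, 0.1, -1.7]
grip_width: 0.0197
grip_force: 40.0
time: 16.18
position: [0.5448, -0.0747, 0.065]
tool_rot: [0.698, 0.716, 0.0, 0.0]
ft_force: [-0.1, 0.2, -0.9]
grip_width: 0.0192
grip_force: 40.0
t 16.18 pos [ 0.5448 -0.0747  0.065 ] shift mm [ 9.8 -2.8  4.5] turn about tool z -0.09 (alt 179.9) tilt z [ 0.001 -0.    -1.   ] q [-0.34  0.68  1.75 -0.    0.71 -0.36] F [-0.06  0.16 -0.95] w 0.0192 40.0
side [340 251]
```

View pics/pre.png

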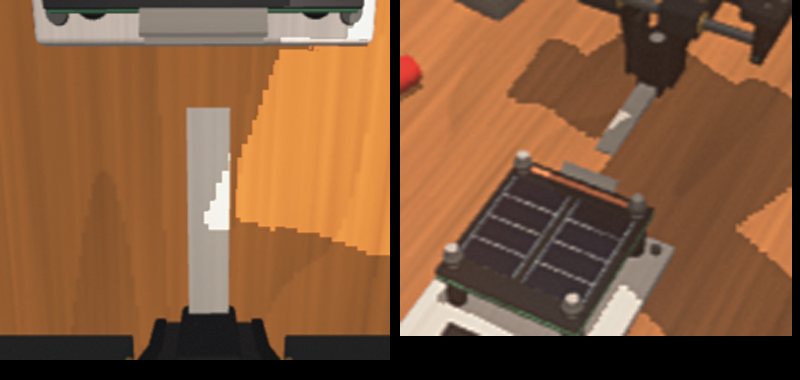

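The blade is parallel to the jig and about 3 mm to the right of the lip centre (208 against 203 in crop pixels). That matches the planned shift of −2.8 mm.

```bash
python3 -m pendant '[[[0.005,-0.0028,0.0045,0,0,0,0.1],[0.005,0,0,0,0,0,0.1],[0,0,0,0,0,0,0.1],[0,0,0,0,0,0,0.1],[0,0,0,0,0,0,0.1]]]' 40
cat >> h.py <<'E'
def avg(n=8):
    P=[];F=[];M=[]
    for i in range(n):
        camera('side');o=get_obs();P.append(o['position']);F.append(o['ft_force']);M.append(o['moment'])
    R=Ro.from_quat(o['tool_rot']).as_matrix()
    d=np.array([-.0262,.99966]);p=np.mean(P,0);r=p[:2]-[.5377,.092];f=np.mean(F,0)
    print('t',round(o['time'],2),'pos',p.round(4),'sd',np.std(P,0).round(5),'tip jig x mm',round((r@d+.082)*1000,1),'y',round((r@[-d[1],d[0]])*1000,1),'F along',round(f[:2]@d,2),'Fz',round(f[2],2),'F',f.round(2),'sd',np.std(F,0).round(2),'M',np.mean(M,0).round(3),'z',R[:,2].round(4))
E
python3 -c "
from h import *
avg();plan(0.5418,-.065,.0605,1.5)"
```

```text
time: 16.9
position: [0.5417, -0.0647, 0.0601]
tool_rot: [0.698, 0.716, 0.0, 0.0]
ft_force: [0.0, 0.2, -1.3]
grip_width: 0.0193
grip_force: 40.0
t 17.3 pos [ 0.5416 -0.0647  0.0601] sd [5.e-05 3.e-05 3.e-05] tip jig x mm -74.8 y 0.2 F along 0.04 Fz -0.86 F [ 0.06  0.04 -0.86] sd [0.55 0.44 0.38] M [-0.126  0.036  0.007] z [ 0. -0. -1.]
t 17.3 pos [ 0.5416 -0.0647  0.0601] shift mm [-0.3  0.2 -0.4] turn about tool z -0.09 (alt 179.9) tilt z [ 0. -0. -1.] q [-0.32  0.69  1.77 -0.    0.69 -0.35] F [ 0.21 -0.35 -0.75] w 0.0199 40.0
```

```bash
python3 -m pendant '[[[0.005,0,0,0,0,0,0.1],[0.005,0,0,0,0,0,0.1],[0.005,0,0,0,0,0,0.1],[0.005,0,0,0,0,0,0.1],[0.005,0,0,0,0,0,0.1]]]' 40
python3 -c "
from h import *
avg()"
```

```text
time: 17.92
position: [0.5409, -0.0392, 0.06]
tool_rot: [0.698, 0.716, -0.0, -0.0]
ft_force: [-0.7, -0.6, -0.2]
grip_width: 0.0198
grip_force: 40.0
t 18.32 pos [ 0.5409 -0.0394  0.0601] sd [1.3e-04 4.0e-04 1.0e-05] tip jig x mm -49.5 y 0.2 F along 0.02 Fz -1.01 F [-0.3   0.01 -1.01] sd [0.37 0.46 0.59] M [-0.097  0.043 -0.002] z [ 1.e-04 -1.e-04 -1.e+00]
```

```bash
python3 -m pendant '[[[0.002,0,0,0,0,0,0.1],[0.002,0,0,0,0,0,0.1],[0.002,0,0,0,0,0,0.1],[0,0,0,0,0,0,0.1],[0,0,0,0,0,0,0.1]]]' 40
python3 -c "
from h import *
avg()"
```

```text
time: 18.95
position: [0.5407, -0.0335, 0.06]
tool_rot: [0.698, 0.716, -0.0, -0.0]
ft_force: [-0.1, 0.9, -2.7]
grip_width: 0.0197
grip_force: 40.0
t 19.35 pos [ 0.5407 -0.0336  0.06  ] sd [1.e-05 3.e-05 1.e-05] tip jig x mm -43.7 y 0.3 F along 0.41 Fz -1.72 F [-0.13  0.4  -1.72] sd [0.53 0.41 0.63] M [-0.083  0.048  0.007] z [-2.e-04  1.e-04 -1.e+00]
```

```bash
python3 -m pendant '[[[0.001,0,0,0,0,0,0.1],[0.001,0,0,0,0,0,0.1],[0.001,0,0,0,0,0,0.1],[0,0,0,0,0,0,0.1],[0,0,0,0,0,0,0.1]]]' 40
python3 -c "
from h import *
avg()"
```

```text
time: 19.98
position: [0.5408, -0.0307, 0.06]
tool_rot: [0.698, 0.716, 0.0, 0.0]
ft_force: [0.2, -1.2, -1.8]
grip_width: 0.0195
grip_force: 40.0
t 20.38 pos [ 0.5408 -0.0307  0.06  ] sd [1.e-05 1.e-05 1.e-05] tip jig x mm -40.7 y 0.1 F along -0.96 Fz -2.47 F [ 0.19 -0.96 -2.47] sd [0.41 0.46 0.29] M [-0.367 -0.006 -0.043] z [ 2.e-04 -1.e-04 -1.e+00]
```

```bash
python3 -m pendant '[[[0,0,0.0003,0,0,0,0.1],[0,0,0,0,0,0,0.1],[0.001,0,0,0,0,0,0.1],[0.001,0,0,0,0,0,0.1],[0,0,0,0,0,0,0.1]]]' 40
python3 -c "
from h import *
avg()"
```

```text
time: 21.0
position: [0.5409, -0.0289, 0.0599]
tool_rot: [0.698, 0.716, -0.0, 0.0]
ft_force: [-0.7, -3.7, -0.9]
grip_width: 0.0195
grip_force: 40.0
t 21.4 pos [ 0.5409 -0.0288  0.0598] sd [2.e-05 7.e-05 2.e-05] tip jig x mm -38.9 y -0.0 F along -3.63 Fz 0.04 F [-0.13 -3.64  0.04] sd [0.66 0.45 0.36] M [-0.668  0.013 -0.007] z [ 4.e-04 -1.e-04 -1.e+00]
```

```bash
python3 -m pendant '[[[0,0,0,0,0,0,0.1],[0,0,0,0,0,0,0.1],[0,0,0,0,0,0,0.1],[0,0,0,0,0,0,0.1],[0,0,0,0,0,0,0.1]]]' 40
python3 -c "
from h import *
avg(12)
c=cam('wrist');cv2.imwrite('pics/fin.png',c['img'][:,:,::-1])"
```

```text
time: 22.02
position: [0.5408, -0.0286, 0.0598]
tool_rot: [0.698, 0.716, 0.0, 0.0]
ft_force: [1.0, -3.2, -0.4]
grip_width: 0.0201
grip_force: 40.0
t 22.62 pos [ 0.5408 -0.0287  0.0598] sd [2.e-05 1.e-05 1.e-05] tip jig x mm -38.7 y 0.1 F along -3.23 Fz 0.43 F [ 0.73 -3.21  0.43] sd [0.32 0.43 0.44] M [-0.651 -0.098 -0.031] z [ 3.e-04 -0.e+00 -1.e+00]
```

View pics/fin.png

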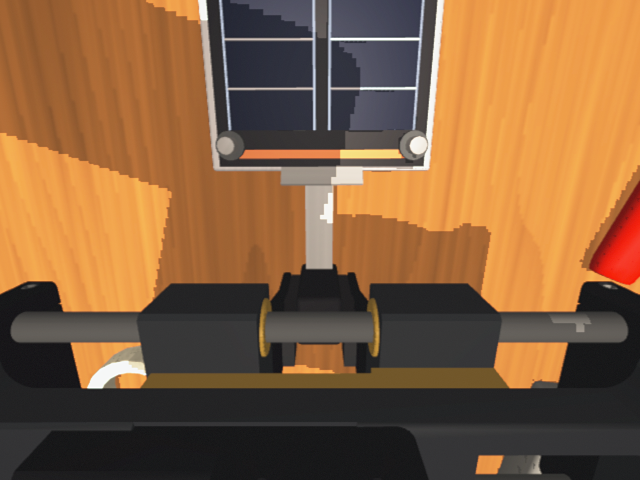

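The blade is centred in the mouth: it sits at u≈319 against the lip centre at 322. Drag is steady at about 3.3 N with nearly balanced vertical force, so it's touching both panels.

```bash
python3 -c "
from rig import hand_in
print(hand_in())"
```

```text
the job is handed in; nothing more can be done
None
```

The job is handed in, but no verdict came back: the plug stands released in the tray, and the gripper holds the blade still about 16 mm inside the mouth, with a steady drag of about 3.3 N that indicates contact with both panels.

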